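Back the slide drum off by one notch

ROBOT

A 6-joint arm with a two-finger parallel gripper is mounted at the origin on a cart in front of the work surface, level with it; the furniture and walls round the work are solid. World frame = base frame: x ahead of the robot, y to its left, z up, the work surface at z = 0. Lengths are in m, angles in degrees, forces in N, time in s.
With the tool pointing down it reaches from about 0.375 to 0.9 m from the base axis. Payload 3.1 kg.
Tool frame: the origin (TCP) lies on the centre line of the jaws, within the pads' length; the fingertips stand 8 mm ahead of it and the grasp point (between the pads) lies 11 mm behind it (bot.tip_extent is the distance from the TCP to the fingertips, in m); z points along the fingers, y is the line along which they close (so a half turn about z gives the same grasp; the last joint's range is limited). The gripper opens to 87 mm and grips with 3 to 60 N. Pads are 19 mm wide; open, the fingers measure 117 mm over their backs; the gripper's body (75 mm by 190 mm) begins 51 mm behind the grasp point.
Start: joints at [-77.149, 30.224, 82.088, -0, 67.689, -10.227], TCP at [0.245, -0.575, 0.204] pointing down, gripper open.
Joint ranges: [-176.69, 176.69], [-43.24, 126.21], [12.49, 139.97], [-82, 262], [0, 151.66], [-163.58, 163.58]. Speed limits (degrees/s): [159.86, 159.86, 180, 180, 180, 180].

INTERFACE

Orientations are given as a 3x3 rotation matrix whose columns are the frame's x, y, z axes.
In Python, from rig import bot, vision, workorder gives the robot as it stands.
- The arm moves only by the shell command python3 -m handwheel 'ROWS'. ROWS is JSON, a list of rows, each an object with "delta_rot": the turn, a rotation vector about the tool's x, y, z in rad, a list of three; "xyz": the shift along the tool's x, y, z in mm, a list of three; "hand": the closure, from -1 (fully open) to 1 (shut). A call has exactly 5 rows; each row is the pose to reach, as a shift and turn from the pose commanded when the call began, along the tool's axes at that moment; what a row does not reach only later rows make up. A row lasts 1/8 s, in which the tool goes at most 62.5 mm and 10.7 degrees, less where a joint would pass 70% of its speed; a pose out of reach is approached as far as the arm can. A call with a gripper value outside its range is refused whole. The fingers move at their own pace and stop on an object; the grip force is fixed at half the most. Time passes only in rows, so rows that repeat a pose let the fingers close, or fill a call up. It gives the time, the measured TCP pose, the force, the opening and the grip force at its end, in the units of the state.
- bot.read_state(): the state, without advancing time (a new reading comes with each control period).
- vision.capture(name): name is "side" or "top" or "wrist"; returns the picture (420x560x3 uint8, red, green, blue); there is no depth.
- vision.camera_model(name): a dict with "camera_matrix" (3x3 intrinsics, pixels), "camera_from_world" (4x4, takes a point from world to camera coordinates). Camera axes: x right, y up, looking along -z (the intrinsics and any distortion apply to the point x, -y, -z); pixel columns grow to the right and rows downward; lengths in m; the calibration is good to about 2 mm. A picture is of the moment at which its call begins: read the wrist's pose just before it. camera_model takes no time and is no camera call; for the wrist camera it gives the pose at the moment of the call.
- workorder.hand_in(): hands the job in; it is judged then, once.
The state is a dict: "time_s": time; "joint_positions": joint angles; "qvel": joint speeds; "tau": joint torques, N m; "position": TCP position; "tcp_rot": TCP orientation; "force": force on the tool from outside, world axes, zero at the start; "moment": the same for the moment, N m; "opening": opening from 0.0 (shut) to 1.0 (fully open); "grasp_force": force on a finger pad.
Only numpy, scipy, OpenCV 4.12 (cv2) and the standard library are available. Lean on these libraries where they do the work, as an engineer would, in place of code of your own. Each camera call takes 0.05 s, during which the arm holds its last target. There are 200 camera calls.

TASK

The slide drum has been turned one slide too far. Using only your fingertips and grasping nothing, tip the ratchet pawl up by its side pin until it stays back, push the topmost hand peg gently away from the robot to turn the drum back by exactly one notch (an eighth of a turn), then tip the pawl over again so that it drops fully into that notch. Leave the bottles, dish, boxes and vial round the drum where they stand.

Things in the scene. Friction and masses are not known exactly. Their poses are not given: they have to be found in the camera images.
- indexer: grey stand of the slide drum, fixed: base plate 160 x 150 x 10 mm and two upright cheeks. Origin on the desk below the middle of the ratchet wheel; z up, x from front to back (away from the robot at yaw 0), y to the left. Pegs and pawl pin stand out on its right, to y -68 mm; no other part of it is in the way there above the base plate (which ends at y -28 mm)
- axle (a point): middle of the ratchet wheel on the axle, 80 mm above the desk; the axle lies along the stand's y. The brass wheel (8 saw teeth, radius 54 mm, 12 mm thick) carries four hand pegs, 90 degrees apart, 38 mm from the axle, each 8 mm thick and 62 mm long, out to the right. Left of it, behind a cheek, is the octagonal drum with 8 glass slides, y 20 to 106 mm, top at z 125 mm
- drum (a joint): turn of drum and wheel, rad; grows as the top moves in +x of the stand (back, away from the robot). Starts at -0.24 to -0.14 with the pawl in a notch; pawl down, a tooth stops it at about 0. One notch is 0.785. It stays where left (friction 0.05 N m, about 1.5 N at a peg). For the pawl to drop fully into the next notch leave it between 0.45 and 0.7, best 0.6
- push_peg (a point): the hand peg nearest the top of the wheel: point on its centre line, 18 mm from its free end (y -50 mm); steel rod 8 mm thick along the stand's y, turning with the drum. It starts about 18 mm in front of the axle and 33 mm above it; a notch back it stands about 10 mm behind the axle. The next peg in front is about 50 mm lower
- pawl_pivot (a point): pivot of the pawl, 62 mm behind the axle and 143 mm above the desk, along the stand's y; at the middle of the pawl's 11 mm thickness (y 0). The post that carries it (left of it, y 9 to 16 mm) reaches z 162 mm
- pawl (a joint): lift of the ratchet pawl about its pivot, rad: 0 is down in a notch, 1.83 is tipped right back on its stop. Its own weight (about 60 g; hardly any friction) drops it to 0 from below about 1.15 and back to 1.83 from above about 1.5
- pawl_pin (a point): side pin of the pawl: point on its centre line at y -50 mm; it has a freely turning sleeve, 10 mm thick, along the stand's y, from y -8 to -68 mm; 42 mm from the pivot. Pawl down: 33 mm in front of the pivot and 26 mm above it. Pushed in +x it swings up over the pivot and rests 34 mm behind it and 25 mm above it; the pawl then stands upright over the pivot, up to z 210 mm, y -6 to 6 mm
- petri_dish: closed clear petri dish, 58 mm across and 16 mm high, standing in front of the slide drum stand; origin at the centre of its underside; a bystander
- vial: glass vial with a white cap, 22 mm across and 52 mm high, to the right of the stand (-y side); origin at the centre of its underside; a bystander
- coverslip_box: small white box, 29 x 29 x 17 mm, to the right of the stand (-y side), rather farther back; origin at the centre of its underside; a bystander
- slide_mailer: flat plastic slide mailer, 34 x 84 x 15 mm, near the front edge of the desk on the right; origin at the centre of its underside; a bystander
- white_bottle: white reagent bottle, 48 mm across and 115 mm high, at the back left; origin at the centre of its underside; a bystander
- dropper_bottle: small bottle with a black cap, 28 mm across and 70 mm high, in front of the microscope; origin at the centre of its underside; a bystander

How it is judged:
By the outcome, as a careful person would: the job done as asked, in the order asked, and still so for the second after the job is handed in, with the robot touching nothing.
It also fails if it takes over 51 s, if anything falls off the work surface, if the arm or the gripper's body presses on something with over 40 N, if the wrist force passes 120 N, or if a joint passes its speed limit or range.

## Working session

There is one attempt and no reset: what is moved stays moved. The work goes in short steps, Python scripts to look and compute and a shell command to move; the robot and the scene stay as the last step left them, time stands still between calls to the robot, and variables do not carry over. Pictures are saved under pics/ and viewed, at most 10 in all, crops included, and the job is handed in when it is done.

```bash
ls; mkdir -p pics
python3 - <<'E'
from rig import bot, vision
import cv2,numpy as np
s=bot.read_state();print(s['time_s'],s['position'],np.round(s['tcp_rot'],3).tolist(),s['opening'])
for n in['side','top']:
    im=vision.capture(n);cv2.imwrite(f'pics/{n}0.png',im[:,:,::-1])
    m=vision.camera_model(n);print(n,np.round(m['camera_matrix'],1).tolist(),np.round(m['camera_from_world'],3).tolist(),[k for k in m])
E
```

```text
pics
0.0 [ 0.24483873 -0.57421929  0.20316679] [[0.92, 0.392, -0.0], [0.392, -0.92, 0.002], [0.0, -0.002, -1.0]] 0.9982222065836294
side [[464.8, 0.0, 276.5], [0.0, 464.8, 207.6], [0.0, 0.0, 1.0]] [[-0.22, -0.975, 0.015, 0.197], [0.688, -0.144, 0.711, -0.405], [-0.691, 0.167, 0.703, -0.827], [0.0, 0.0, 0.0, 1.0]] ['camera_matrix', 'camera_from_world']
top [[483.5, 0.0, 272.9], [0.0, 483.5, 212.8], [0.0, 0.0, 1.0]] [[0.029, -1.0, 0.003, 0.075], [0.989, 0.029, 0.145, -0.551], [-0.145, -0.001, 0.989, -1.485], [0.0, 0.0, 0.0, 1.0]] ['camera_matrix', 'camera_from_world']
```

View pics/side0.png

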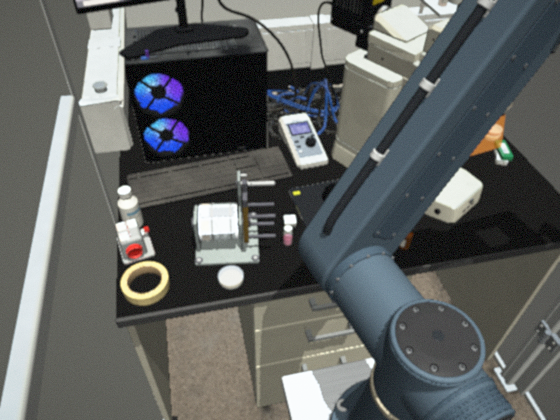

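View pics/top0.png

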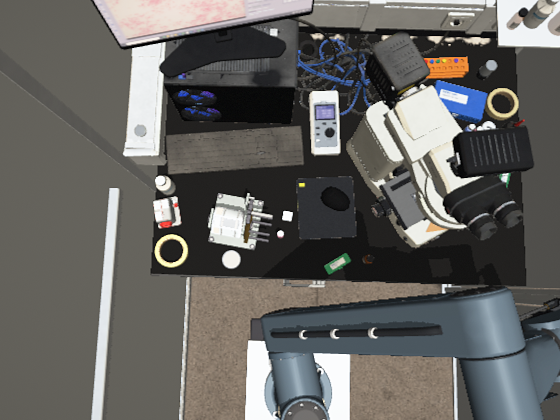

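The side view shows the stand around (228,235), with pegs at (250-275,205-235) and the pawl pin at about (260,183). The top view has the stand at (237,220), yawed slightly. Next I'll enlarge both.

Run:
```python
import cv2,numpy as np
a=cv2.imread('pics/side0.png')[160:280,185:305];b=cv2.imread('pics/top0.png')[175:275,200:300]
f=lambda x:cv2.resize(x,(400,400),interpolation=cv2.INTER_CUBIC)
cv2.imwrite('pics/crop.png',np.hstack([f(a),f(b)]))
```

```text
(no output)
```

View pics/crop.png

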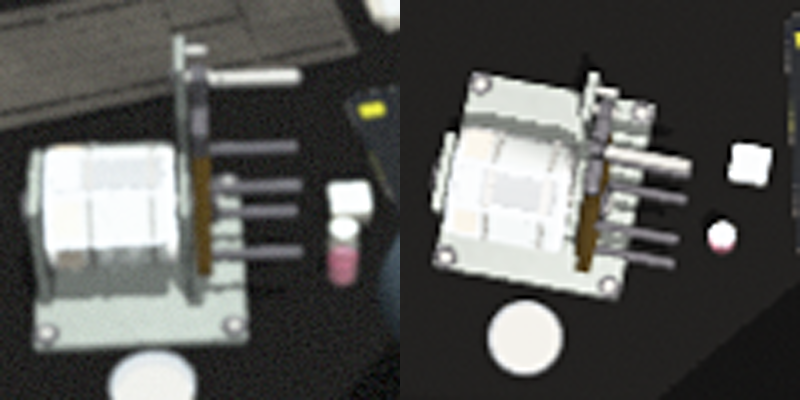

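The crops show the pawl pin (white) ending at side-crop (300,75) and top-crop (690,167). The four peg tips are at side (297,146), (301,184), (296,211) and (302,252). The push peg is the second, at (301,184). The base plate corners are clear in the top view.

```bash
cat > h.py <<'E'
from rig import bot, vision
import numpy as np
def ray(n,u,v):
    m=vision.camera_model(n);K=m['camera_matrix'];T=np.array(m['camera_from_world']);R=T[:3,:3]
    d=np.linalg.inv(K)@[u,v,1];d=R.T@(d*[1,-1,-1]);return -R.T@T[:3,3],d/np.linalg.norm(d)
def plane(n,u,v,z):
    o,d=ray(n,u,v);return o+d*(z-o[2])/d[2]
def tri(rs):
    A=sum(np.eye(3)-np.outer(d,d) for o,d in rs);b=sum((np.eye(3)-np.outer(d,d))@o for o,d in rs)
    p=np.linalg.solve(A,b);return p,[np.linalg.norm(np.cross(p-o,d))*1e3 for o,d in rs]
S=lambda u,v:(185+u/3.3333,160+v/3.3333)
T=lambda u,v:(200+(u-400)/4,175+v/4)
def project(n,p):
    m=vision.camera_model(n);q=np.array(m['camera_from_world'])@np.append(p,1);q=m['camera_matrix']@(q[:3]*[1,-1,-1]);return q[:2]/q[2]
E
python3 - <<'E'
from h import *
np.set_printoptions(precision=4,suppress=True)
c=np.array([[80,122],[80,-28],[-80,-28],[-80,122]])/1e3
w=np.array([plane('top',*T(*p),.01)[:2] for p in[(475,72),(655,103),(617,300),(435,268)]])
H=(c-c.mean(0)).T@(w-w.mean(0));yaw=np.arctan2(H[0,1]-H[1,0],H[0,0]+H[1,1])
R=np.array([[np.cos(yaw),-np.sin(yaw)],[np.sin(yaw),np.cos(yaw)]]);o=w.mean(0)-R@c.mean(0)
print('yaw',np.degrees(yaw),'o',o,'res',((w-o)@R-c)*1e3)
def W(x,y,z): return np.append(o+R@[x/1e3,y/1e3],z/1e3)
p,e=tri([ray('side',*S(300,75)),ray('top',*T(690,167))]);print('pin tip tri',p,e,'model',W(29,-68,169))
p,e=tri([ray('side',*S(207,77)),ray('top',*T(605,152))]);print('pin base tri',p,e,'model',W(29,-8,169))
print('peg tip model',W(-18,-68,113))
inv=lambda n,p:((p[0]-185)*3.333,(p[1]-160)*3.333) if n=='side' else (400+(p[0]-200)*4,(p[1]-175)*4)
for q in[(33,-68,98),(-18,-68,113),(18,-68,47),(-33,-68,62),(29,-68,169)]:print(q,*[np.round(inv(n,project(n,W(*q)))) for n in('side','top')])
print('dish',plane('top',*T(525,338),.016),'vial',plane('top',*T(721,233),.052),'box',plane('top',*T(750,163),.017))
E
```

```text
yaw -8.57482083911142 o [0.5147 0.1605] res [[ 0.3124 -1.4878]
 [ 1.2654  0.6792]
 [-0.4028  1.7181]
 [-1.1749 -0.9095]]
pin tip tri [0.5181 0.0914 0.167 ] [np.float64(0.14299571841236244), np.float64(0.1429957184123597)] model [0.5332 0.089  0.169 ]
pin base tri [0.5271 0.1535 0.1685] [np.float64(0.5622056539167584), np.float64(0.5622056539168082)] model [0.5421 0.1483 0.169 ]
peg tip model [0.4867 0.096  0.113 ]
(33, -68, 98) [297. 129.] [694. 155.]
(-18, -68, 113) [303. 164.] [682. 218.]
(18, -68, 47) [298. 193.] [691. 183.]
(-33, -68, 62) [303. 230.] [679. 245.]
(29, -68, 169) [299.  58.] [694. 146.]
dish [0.3987 0.2179 0.016 ] vial [0.4828 0.0659 0.052 ] box [0.5433 0.0437 0.017 ]
```

The plate runs -65 to 95 mm in x, so the axle origin is about (0.500, 0.163) with yaw -8.6°. The pin and all the pegs fit that. I'll close the fingers, turn the tool x along the stand x and travel over at height.

```bash
cat >> h.py <<'E'
O=np.array([.4999,.1627]);YAW=np.radians(-8.5)
RS=np.array([[np.cos(YAW),-np.sin(YAW)],[np.sin(YAW),np.cos(YAW)]])
def rep(*tg):
    "tip pose in stand mm; shifts in tool axes to stand-frame tip targets"
    s=bot.read_state();p=np.array(s['position']);R=np.array(s['tcp_rot'])
    l=(p[:2]-O)@RS*1e3;print('t',round(s['time_s'],2),'tip x,y,z',np.round([*l,p[2]*1e3-8],1),'F',np.round(s['force'],1),'open',round(s['opening'],2))
    D=np.array([[np.cos(YAW),np.sin(YAW),0],[np.sin(YAW),-np.cos(YAW),0],[0,0,-1]]).T
    from scipy.spatial.transform import Rotation as Q
    print('rot to align',np.round(Q.from_matrix(R.T@D).as_rotvec(),3))
    for t in tg:
        w=np.append(O+RS@(np.array(t[:2])/1e3),(t[2]+8)/1e3);print(t,'->',np.round(R.T@(w-p)*1e3,1))
E
python3 -m handwheel '[{"delta_rot":[0,0,0.18],"xyz":[40,-44,-20],"hand":1},{"delta_rot":[0,0,0.36],"xyz":[80,-88,-40],"hand":1},{"delta_rot":[0,0,0.55],"xyz":[121,-132,-50],"hand":1},{"delta_rot":[0,0,0.55],"xyz":[162,-176,-50],"hand":1},{"delta_rot":[0,0,0.55],"xyz":[203,-221,-50],"hand":1}]'
python3 -c "
from h import *
rep((-10,-52,240))"
```

```text
time_s: 0.72
position: [0.3455, -0.2902, 0.2542]
tcp_rot: [[0.989, -0.147, 0.0], [-0.147, -0.989, 0.0], [0.0, -0.0, -1.0]]
force: [0.7, -0.4, -0.7]
opening: 0.514
grasp_force: 0.0
t 0.72 tip x,y,z [ -85.8 -470.7  246.2] F [ 0.7 -0.4 -0.7] open 0.51
rot to align [-0. -0.  0.]
(-10, -52, 240) -> [  76.  -418.7    6.2]
```

```bash
python3 -m handwheel '[{"delta_rot":[0,0,0],"xyz":[8,-60,0],"hand":1},{"delta_rot":[0,0,0],"xyz":[16,-118,0],"hand":1},{"delta_rot":[0,0,0],"xyz":[24,-176,0],"hand":1},{"delta_rot":[0,0,0],"xyz":[34,-234,0],"hand":1},{"delta_rot":[0,0,0],"xyz":[44,-292,0],"hand":1}]'
python3 -m handwheel '[{"delta_rot":[0,0,0],"xyz":[6,-50,0],"hand":1},{"delta_rot":[0,0,0],"xyz":[14,-90,0],"hand":1},{"delta_rot":[0,0,0],"xyz":[22,-127,3],"hand":1},{"delta_rot":[0,0,0],"xyz":[22,-127,6],"hand":1},{"delta_rot":[0,0,0],"xyz":[22,-127,6],"hand":1}]'
python3 - <<'E'
from h import *
import cv2
rep()
a=vision.capture('side')[140:260,185:305];b=vision.capture('wrist')
cv2.imwrite('pics/w1.png',np.hstack([cv2.resize(a,(400,400)),cv2.resize(b,(400,300))[:,:] if 0 else cv2.copyMakeBorder(cv2.resize(b,(400,300)),0,100,0,0,cv2.BORDER_CONSTANT)])[:,:,::-1])
E
```

```text
time_s: 1.35
position: [0.4317, -0.0078, 0.2541]
tcp_rot: [[0.989, -0.147, 0.0], [-0.147, -0.989, -0.0], [0.0, 0.0, -1.0]]
force: [1.1, -0.4, -0.3]
opening: 0.021
grasp_force: 0.0
time_s: 1.98
position: [0.471, 0.1125, 0.2475]
tcp_rot: [[0.989, -0.146, -0.002], [-0.146, -0.989, -0.001], [-0.002, 0.001, -1.0]]
force: [0.7, -0.2, -0.5]
opening: 0.004
grasp_force: 0.0
t 1.98 tip x,y,z [-21.2 -54.  239.5] F [ 0.7 -0.2 -0.5] open 0.0
rot to align [0.001 0.002 0.002]
```

View pics/w1.png

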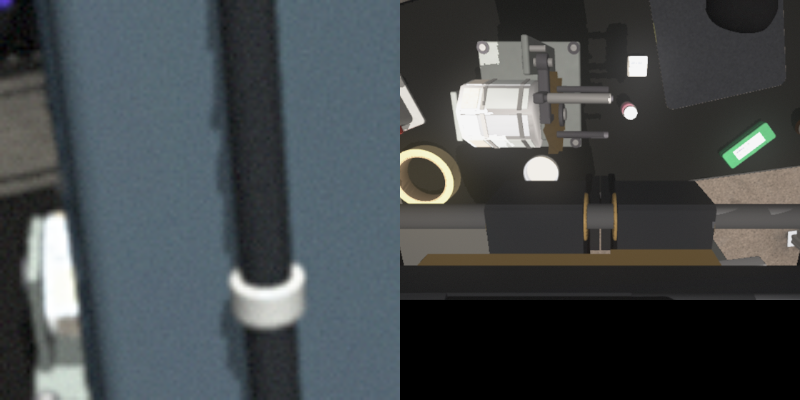

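The side view is blocked by the arm. The wrist view shows the pin ending at about (612,98) and the stand ahead, which lets me check the model. The side pin overlays the top pegs.

Run:
```python
from h import *
def W(x,y,z): return np.append(O+RS@[x/1e3,y/1e3],z/1e3)
for q in[(29,-68,169),(29,-8,169),(-33,-68,62),(-18,-68,113),(33,-68,98),(95,-28,10),(-65,-28,10)]:
    print(q,np.round(project('wrist',W(*q))/1.4+[400,0]))
print(plane('wrist',212*1.4,98*1.4,.169),W(29,-68,169))
rep()
```

```text
(29, -68, 169) [614.  98.]
(29, -8, 169) [551.  98.]
(-33, -68, 62) [610. 135.]
(-18, -68, 113) [611. 133.]
(33, -68, 98) [611.  89.]
(95, -28, 10) [582.  41.]
(-65, -28, 10) [584. 147.]
[0.51845145 0.09350745 0.169     ] [0.51853042 0.09116045 0.169     ]
t 2.08 tip x,y,z [-20.7 -54.5 239.9] F [ 0.3 -0.3  0.5] open 0.0
rot to align [ 0.     0.001 -0.   ]
```

The model matches to about 2 mm. I'll descend in front of the pin to tip z 158, then push in +x.

```bash
python3 -m handwheel '[{"delta_rot":[0,0,0],"xyz":[2,-1,30],"hand":1},{"delta_rot":[0,0,0],"xyz":[4,-2,60],"hand":1},{"delta_rot":[0,0,0],"xyz":[6,-2,82],"hand":1},{"delta_rot":[0,0,0],"xyz":[10,-2,82],"hand":1},{"delta_rot":[0,0,0],"xyz":[15,-2,82],"hand":1}]'
python3 -m handwheel '[{"delta_rot":[0,0,0],"xyz":[6,0,0],"hand":1},{"delta_rot":[0,0,0],"xyz":[12,0,0],"hand":1},{"delta_rot":[0,0,0],"xyz":[18,0,0],"hand":1},{"delta_rot":[0,0,0],"xyz":[24,0,0],"hand":1},{"delta_rot":[0,0,0],"xyz":[30,0,0],"hand":1}]'
python3 -c "
from h import *
rep()"
```

```text
time_s: 2.7
position: [0.4879, 0.1118, 0.167]
tcp_rot: [[0.989, -0.148, 0.001], [-0.148, -0.989, -0.0], [0.001, -0.0, -1.0]]
force: [-0.4, 0.3, -0.1]
opening: 0.01
grasp_force: 0.0
time_s: 3.32
position: [0.5171, 0.1081, 0.1661]
tcp_rot: [[0.989, -0.147, -0.0], [-0.147, -0.989, -0.0], [-0.0, 0.0, -1.0]]
force: [0.0, 0.1, 0.3]
opening: 0.009
grasp_force: 0.0
t 3.33 tip x,y,z [ 25.1 -51.5 158.1] F [0.  0.1 0.3] open 0.01
rot to align [0.    0.    0.001]
```

```bash
python3 -m handwheel '[{"delta_rot":[0,0,0],"xyz":[5,0,0],"hand":1},{"delta_rot":[0,0,0],"xyz":[10,0,0],"hand":1},{"delta_rot":[0,0,0],"xyz":[15,0,0],"hand":1},{"delta_rot":[0,0,0],"xyz":[20,0,0],"hand":1},{"delta_rot":[0,0,0],"xyz":[25,0,0],"hand":1}]'
python3 -m handwheel '[{"delta_rot":[0,0,0],"xyz":[5,0,0],"hand":1},{"delta_rot":[0,0,0],"xyz":[10,0,0],"hand":1},{"delta_rot":[0,0,0],"xyz":[15,0,0],"hand":1},{"delta_rot":[0,0,0],"xyz":[20,0,0],"hand":1},{"delta_rot":[0,0,0],"xyz":[25,0,0],"hand":1}]'
python3 - <<'E'
from h import *
import cv2
rep()
b=vision.capture('wrist')
def W(x,y,z): return np.append(O+RS@[x/1e3,y/1e3],z/1e3)
for q in[(96,-68,168),(85,-68,178)]:print(q,np.round(project('wrist',W(*q))))
cv2.imwrite('pics/w2.png',b[:,:,::-1])
E
```

```text
time_s: 3.95
position: [0.5417, 0.1044, 0.1661]
tcp_rot: [[0.989, -0.147, 0.0], [-0.147, -0.989, 0.0], [0.0, -0.0, -1.0]]
force: [-0.6, -0.1, -0.6]
opening: 0.003
grasp_force: 0.0
time_s: 4.58
position: [0.5665, 0.1007, 0.1661]
tcp_rot: [[0.989, -0.147, -0.0], [-0.147, -0.989, 0.0], [-0.0, -0.0, -1.0]]
force: [-0.3, 0.4, -0.5]
opening: 0.005
grasp_force: 0.0
t 4.58 tip x,y,z [ 75.  -51.5 158.1] F [-0.3  0.4 -0.5] open 0.01
rot to align [-0.     0.     0.001]
(96, -68, 168) [314. 213.]
(85, -68, 178) [315. 241.]
```

View pics/w2.png

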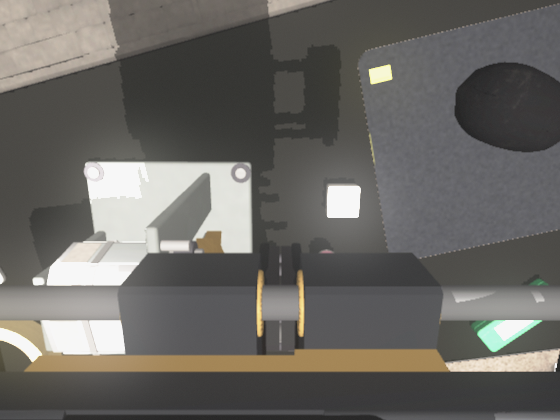

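The pin isn't visible ahead of the fingers at (314,213), so I'll check projections and use the top camera.

Run:
```python
from h import *
import cv2
def W(x,y,z): return np.append(O+RS@[x/1e3,y/1e3],z/1e3)
for q in[(75,-51.5,158),(84,-51.5,158),(62,0,143),(62,12,162),(62,0,210),(29,-68,169),(89,-68,175),(89,-8,175),(75,-51,220),(112,-51,228)]:print(q,np.round(project('wrist',W(*q))),np.round(project('top',W(*q))))
a=vision.capture('side')[130:250,185:305];b=vision.capture('top')[175:275,200:300]
f=lambda x:cv2.resize(x,(400,400),interpolation=cv2.INTER_CUBIC)
cv2.imwrite('pics/w3.png',np.hstack([f(a),f(b)])[:,:,::-1])
```

```text
(75, -51.5, 158) [281. 245.] [270. 201.]
(84, -51.5, 158) [281. 229.] [270. 198.]
(62, 0, 143) [192. 256.] [252. 203.]
(62, 12, 162) [162. 270.] [247. 201.]
(62, 0, 210) [156. 321.] [251. 199.]
(29, -68, 169) [311. 332.] [273. 216.]
(89, -68, 175) [315. 231.] [276. 196.]
(89, -8, 175) [190. 231.] [256. 192.]
(75, -51, 220) [280. 306.] [270. 197.]
(112, -51, 228) [280. 218.] [272. 183.]
```

View pics/w3.png

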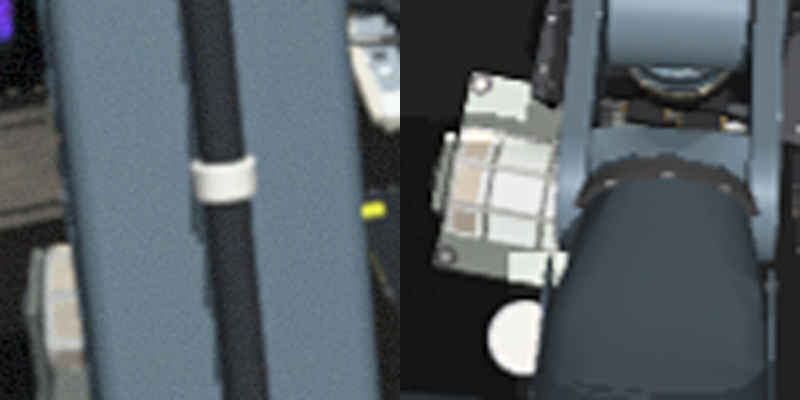

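Both fixed cameras are blocked by the arm. I'll push 6 mm further, lift clear, back off and look with the wrist camera.

```bash
python3 -m handwheel '[{"delta_rot":[0,0,0],"xyz":[3,0,0],"hand":1},{"delta_rot":[0,0,0],"xyz":[6,0,0],"hand":1},{"delta_rot":[0,0,0],"xyz":[6,0,0],"hand":1},{"delta_rot":[0,0,0],"xyz":[6,0,0],"hand":1},{"delta_rot":[0,0,0],"xyz":[6,0,0],"hand":1}]'
python3 -c "
from h import *
rep()"
python3 -m handwheel '[{"delta_rot":[0,0,0],"xyz":[-1,0,10],"hand":1},{"delta_rot":[0,0,0],"xyz":[0,0,-40],"hand":1},{"delta_rot":[0,0,0],"xyz":[-30,0,-85],"hand":1},{"delta_rot":[0,0,0],"xyz":[-80,0,-90],"hand":1},{"delta_rot":[0,0,0],"xyz":[-120,0,-90],"hand":1}]' | head -2
python3 - <<'E'
from h import *
import cv2
rep()
b=vision.capture('wrist')
def W(x,y,z): return np.append(O+RS@[x/1e3,y/1e3],z/1e3)
for q in[(96,-68,168),(96,-8,168),(29,-68,169),(62,0,210),(-18,-68,113)]:print(q,np.round(project('wrist',W(*q))))
cv2.imwrite('pics/w4.png',b[:,:,::-1])
E
```

```text
time_s: 5.35
position: [0.5719, 0.0999, 0.1661]
tcp_rot: [[0.989, -0.147, -0.0], [-0.147, -0.989, -0.0], [-0.0, 0.0, -1.0]]
force: [-0.3, -0.6, -1.1]
opening: 0.008
grasp_force: 0.0
t 5.35 tip x,y,z [ 80.5 -51.4 158.1] F [-0.3 -0.6 -1.1] open 0.01
rot to align [0.    0.    0.001]
time_s: 5.98
position: [0.4517, 0.1177, 0.2564]
t 5.97 tip x,y,z [-41.1 -51.6 248.4] F [0.1 0.7 0.4] open 0.0
rot to align [-0.    -0.     0.001]
(96, -68, 168) [307. -18.]
(96, -8, 168) [211. -18.]
(29, -68, 169) [305.  93.]
(62, 0, 210) [186.  30.]
(-18, -68, 113) [299. 151.]
```

View pics/w4.png

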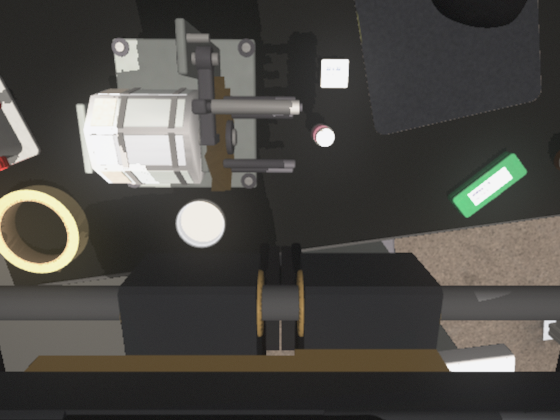

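The pawl still looks down: the pin tip is at (298,105), near the modelled down position (305,93). Everything is shifted about 12 px, so I'll check whether the arm was still settling.

Run:
```python
from h import *
import cv2
print(bot.tip_extent); rep()
def W(x,y,z): return np.append(O+RS@[x/1e3,y/1e3],z/1e3)
m0=vision.camera_model('wrist')['camera_from_world']
b=vision.capture('wrist'); 
m1=vision.camera_model('wrist')['camera_from_world']; print(np.abs(np.array(m1)-m0).max())
a=cv2.imread('pics/w4.png')
g=lambda x:np.float32(cv2.cvtColor(x,cv2.COLOR_BGR2GRAY)[:240])
print('shift',cv2.phaseCorrelate(g(a),g(np.ascontiguousarray(b[:,:,::-1]))))
for q in[(29,-68,169),(29,-8,169),(-18,-68,113),(-33,-68,62),(18,-68,47),(33,-68,98),(-2.4,-98.5,52),(95,-28,10),(-65,-28,10)]:print(q,np.round(project('wrist',W(*q))))
rep()
```

```text
0.008
t 6.03 tip x,y,z [-48.3 -51.8 247.3] F [-4.8  0.2 -0.9] open 0.0
rot to align [0.001 0.009 0.003]
0.004290319147228827
shift ((-1.2451089656398153, -8.499626489883184), 0.6366406857967377)
(29, -68, 169) [305.  99.]
(29, -8, 169) [216.  99.]
(-18, -68, 113) [299. 156.]
(-33, -68, 62) [297. 163.]
(18, -68, 47) [297. 110.]
(33, -68, 98) [299.  94.]
(-2.4, -98.5, 52) [327. 131.]
(95, -28, 10) [257.  32.]
(-65, -28, 10) [259. 183.]
t 6.08 tip x,y,z [-45.1 -51.7 247.4] F [-0.5 -0.1  0.3] open 0.01
rot to align [0.001 0.006 0.003]
```

The arm was only ringing after the fast move, and the pawl is in fact down. I'll look closer at the fingertip geometry and at what the earlier picture showed near the pin.

Run:
```python
import cv2,numpy as np
f=lambda n,y0,y1:cv2.convertScaleAbs(cv2.resize(cv2.imread(n)[y0:y1,140:340],(800,300) if y1-y0==75 else None,fx=4,fy=4,interpolation=cv2.INTER_CUBIC),alpha=2.5,beta=20)
cv2.imwrite('pics/z.png',np.vstack([f('pics/w2.png',205,280),f('pics/w4.png',205,280)]))
```

```text
(no output)
```

View pics/z.png

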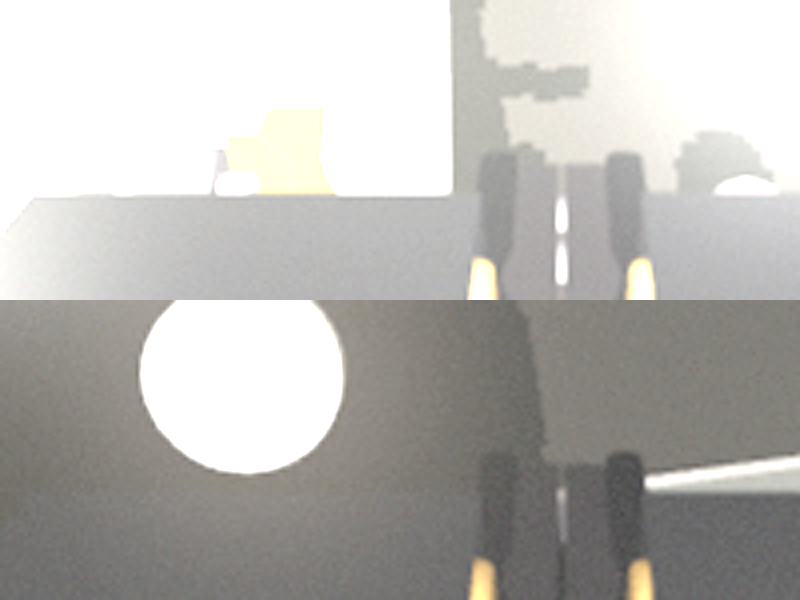

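The fingertips are narrower than I assumed: about 20 mm across, with the front edge close to the tool centre. I'll retry a bit lower and further in (y -42) and check at each step whether the pin moves ahead.

```bash
python3 -m handwheel '[{"delta_rot":[0,0,0],"xyz":[15,-10,30],"hand":1},{"delta_rot":[0,0,0],"xyz":[30,-10,60],"hand":1},{"delta_rot":[0,0,0],"xyz":[30,-10,80],"hand":1},{"delta_rot":[0,0,0],"xyz":[30,-10,92],"hand":1},{"delta_rot":[0,0,0],"xyz":[30,-10,96],"hand":1}]' | head -1
cat >> h.py <<'E'
def prof(c0=308,c1=318):
    b=vision.capture('wrist');g=b.mean(2)[:,c0:c1].mean(1);print('rows200..255/3',np.round(g[100:256:4]).astype(int).tolist());return b
E
python3 -c "
from h import *
rep();prof()
def W(x,y,z): return np.append(O+RS@[x/1e3,y/1e3],z/1e3)
for q in [(29,-60,169),(29,-68,169),(-12,-42,152)]:print(project('wrist',W(*q)).round())
"
python3 -m handwheel '[{"delta_rot":[0,0,0],"xyz":[8,0,0],"hand":1},{"delta_rot":[0,0,0],"xyz":[16,0,0],"hand":1},{"delta_rot":[0,0,0],"xyz":[22,0,0],"hand":1},{"delta_rot":[0,0,0],"xyz":[28,0,0],"hand":1},{"delta_rot":[0,0,0],"xyz":[34,0,0],"hand":1}]' | head -1
python3 -c "
from h import *
rep();prof()"
```

```text
time_s: 6.7
t 6.7 tip x,y,z [ -9.4 -41.7 151.3] F [ 0.2 -0.5  0.9] open 0.01
rot to align [0.    0.001 0.001]
rows200..255/3 [43, 43, 44, 44, 44, 44, 43, 44, 44, 44, 48, 52, 80, 115, 122, 57, 56, 52, 97, 127, 142, 148, 132, 87, 52, 51, 51, 51, 50, 50, 49, 48, 55, 59, 99, 117, 48, 45, 43]
[321. 180.]
[338. 180.]
[281. 248.]
time_s: 7.38
t 7.38 tip x,y,z [ 25.1 -41.5 152.2] F [-0.5  0.2 -0.4] open 0.01
rot to align [-0.    -0.     0.001]
rows200..255/3 [37, 39, 39, 40, 41, 43, 43, 44, 44, 46, 52, 56, 56, 56, 56, 56, 56, 56, 55, 55, 55, 55, 54, 54, 55, 69, 107, 120, 54, 54, 54, 54, 54, 55, 54, 64, 120, 142, 127]
```

The pin first appeared at row 182 as predicted. With the tool at x=25 it's at about row 250, so it's close against the finger front. I'll continue in steps.

```bash
python3 -m handwheel '[{"delta_rot":[0,0,0],"xyz":[3,0,0],"hand":1},{"delta_rot":[0,0,0],"xyz":[6,0,0],"hand":1},{"delta_rot":[0,0,0],"xyz":[9,0,0],"hand":1},{"delta_rot":[0,0,0],"xyz":[12,0,0],"hand":1},{"delta_rot":[0,0,0],"xyz":[15,0,0],"hand":1}]' | head -1
python3 - <<'E'
from h import *
import cv2
rep();b=prof()
cv2.imwrite('pics/w5.png',cv2.convertScaleAbs(b[:,:,::-1],alpha=1.6,beta=15))
E
```

```text
time_s: 8.05
t 8.05 tip x,y,z [ 39.8 -41.5 152.2] F [ 0.1 -0.2 -0.2] open 0.0
rot to align [-0.    -0.     0.001]
rows200..255/3 [41, 41, 42, 44, 45, 46, 48, 49, 51, 51, 56, 64, 65, 66, 66, 66, 67, 67, 66, 66, 66, 66, 65, 65, 64, 64, 63, 63, 62, 62, 66, 106, 132, 75, 61, 61, 61, 61, 58]
```

View pics/w5.png

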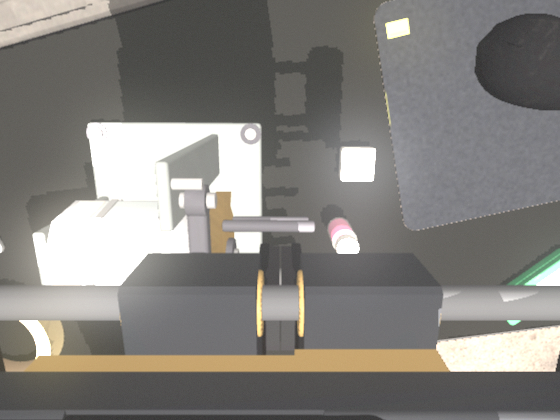

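The picture shows the back peg at (270,226), the pawl going down from its pivot at (195,200), and no pin. The pin is probably hidden behind the jaw carriage (rows >254). Raising the tool 15 mm should bring it into view while keeping contact.

```bash
python3 -m handwheel '[{"delta_rot":[0,0,0],"xyz":[0,0,-4],"hand":1},{"delta_rot":[0,0,0],"xyz":[0,0,-8],"hand":1},{"delta_rot":[0,0,0],"xyz":[0,0,-12],"hand":1},{"delta_rot":[0,0,0],"xyz":[0,0,-15],"hand":1},{"delta_rot":[0,0,0],"xyz":[0,0,-15],"hand":1}]' | head -1
python3 - <<'E'
from h import *
rep();b=prof()
g=b.mean(2);print(np.round(g[180:256:3,226:250].mean(1)).tolist(),np.round(g[180:256:3,310:316].mean(1)).tolist())
def W(x,y,z): return np.append(O+RS@[x/1e3,y/1e3],z/1e3)
for q in [(29,-60,169),(45,-60,181.4),(54,-60,184),(59,-60,185)]:print(q,project('wrist',W(*q)).round())
E
```

```text
time_s: 8.72
t 8.72 tip x,y,z [ 39.8 -41.4 167.5] F [0.2 0.5 0.5] open 0.01
rot to align [-0.    -0.001  0.001]
rows200..255/3 [39, 40, 41, 42, 43, 44, 46, 47, 48, 59, 61, 61, 62, 63, 63, 64, 64, 64, 64, 63, 63, 63, 63, 62, 62, 62, 61, 61, 60, 82, 104, 85, 59, 59, 59, 59, 59, 58, 56]
[158.0, 158.0, 154.0, 133.0, 132.0, 133.0, 134.0, 134.0, 131.0, 128.0, 112.0, 78.0, 90.0, 99.0, 88.0, 115.0, 123.0, 116.0, 112.0, 112.0, 111.0, 112.0, 116.0, 120.0, 105.0, 46.0] [63.0, 63.0, 63.0, 63.0, 62.0, 62.0, 62.0, 61.0, 61.0, 61.0, 60.0, 60.0, 81.0, 100.0, 106.0, 63.0, 59.0, 60.0, 59.0, 59.0, 59.0, 59.0, 58.0, 58.0, 56.0, 50.0]
(29, -60, 169) [315. 263.]
(45, -60, 181.4) [318. 244.]
(54, -60, 184) [319. 228.]
(59, -60, 185) [320. 219.]
```

At this pose a pin in contact with the nominal finger front would show at about row 244, and it doesn't. So the finger surface contacts well behind the TCP, and the earlier stroke stopped short of tipping. I'll push further in steps and watch the force and the profile.

```bash
python3 -m handwheel '[{"delta_rot":[0,0,0],"xyz":[5,0,5],"hand":1},{"delta_rot":[0,0,0],"xyz":[11,0,10],"hand":1},{"delta_rot":[0,0,0],"xyz":[17,0,10],"hand":1},{"delta_rot":[0,0,0],"xyz":[23,0,10],"hand":1},{"delta_rot":[0,0,0],"xyz":[29,0,10],"hand":1}]' | head -1
python3 -m handwheel '[{"delta_rot":[0,0,0],"xyz":[4,0,0],"hand":1},{"delta_rot":[0,0,0],"xyz":[8,0,0],"hand":1},{"delta_rot":[0,0,0],"xyz":[10,0,0],"hand":1},{"delta_rot":[0,0,0],"xyz":[12,0,0],"hand":1},{"delta_rot":[0,0,0],"xyz":[12,0,0],"hand":1}]' | head -1
python3 - <<'E'
from h import *
import cv2
rep();b=prof()
g=b.mean(2);print('310-330',np.round(g[160:256:4,306:312].mean(1)).tolist())
def W(x,y,z): return np.append(O+RS@[x/1e3,y/1e3],z/1e3)
for q in [(96,-60,168),(85,-60,178),(80,-60,181),(75,-60,183)]:print(q,project('wrist',W(*q)).round())
cv2.imwrite('pics/w6.png',b[:,:,::-1])
E
```

```text
time_s: 9.4
time_s: 10.02
t 10.03 tip x,y,z [ 80.7 -41.4 157.2] F [-0.2 -0.1  0. ] open 0.0
rot to align [-0.    -0.     0.001]
rows200..255/3 [57, 57, 57, 57, 57, 58, 58, 58, 58, 59, 80, 80, 81, 82, 82, 84, 84, 85, 86, 88, 89, 90, 90, 92, 92, 93, 93, 94, 93, 93, 93, 92, 92, 91, 90, 88, 88, 86, 82]
310-330 [83.0, 83.0, 85.0, 85.0, 87.0, 87.0, 88.0, 89.0, 90.0, 90.0, 91.0, 91.0, 92.0, 92.0, 92.0, 91.0, 90.0, 90.0, 89.0, 88.0, 87.0, 87.0, 85.0, 81.0]
(96, -60, 168) [318. 222.]
(85, -60, 178) [319. 251.]
(80, -60, 181) [320. 263.]
(75, -60, 183) [320. 275.]
```

```bash
python3 -m handwheel '[{"delta_rot":[0,0,0],"xyz":[3,0,0],"hand":1},{"delta_rot":[0,0,0],"xyz":[6,0,0],"hand":1},{"delta_rot":[0,0,0],"xyz":[8,0,0],"hand":1},{"delta_rot":[0,0,0],"xyz":[8,0,0],"hand":1},{"delta_rot":[0,0,0],"xyz":[8,0,0],"hand":1}]' | head -1
python3 -c "
from h import *
rep();prof()"
python3 -m handwheel '[{"delta_rot":[0,0,0],"xyz":[3,0,0],"hand":1},{"delta_rot":[0,0,0],"xyz":[6,0,0],"hand":1},{"delta_rot":[0,0,0],"xyz":[6,0,0],"hand":1},{"delta_rot":[0,0,0],"xyz":[6,0,0],"hand":1},{"delta_rot":[0,0,0],"xyz":[6,0,0],"hand":1}]' | head -1
python3 -c "
from h import *
rep();prof()
def W(x,y,z): return np.append(O+RS@[x/1e3,y/1e3],z/1e3)
print(project('wrist',W(96,-60,168)))"
```

```text
time_s: 10.7
t 10.7 tip x,y,z [ 88.6 -41.4 157.1] F [-0.1  0.2  0.5] open 0.01
rot to align [0.    0.    0.001]
rows200..255/3 [58, 58, 58, 58, 58, 58, 58, 58, 58, 59, 80, 80, 80, 81, 82, 83, 83, 84, 85, 86, 88, 89, 90, 90, 92, 92, 93, 93, 94, 94, 94, 94, 93, 93, 92, 91, 90, 89, 85]
time_s: 11.38
t 11.38 tip x,y,z [ 94.6 -41.4 157.1] F [ 1.  -0.8 -0. ] open 0.0
rot to align [0.    0.    0.001]
rows200..255/3 [58, 58, 58, 58, 58, 58, 58, 58, 58, 59, 80, 80, 81, 81, 82, 82, 83, 84, 85, 86, 87, 89, 90, 91, 92, 93, 94, 95, 96, 96, 96, 96, 96, 96, 95, 94, 94, 92, 88]
[317.34409112 248.69930884]
```

```bash
python3 -m handwheel '[{"delta_rot":[0,0,0],"xyz":[0,0,-20],"hand":1},{"delta_rot":[0,0,0],"xyz":[0,0,-50],"hand":1},{"delta_rot":[0,0,0],"xyz":[0,0,-80],"hand":1},{"delta_rot":[0,0,0],"xyz":[-20,0,-90],"hand":1},{"delta_rot":[0,0,0],"xyz":[-50,0,-90],"hand":1}]' | head -1
python3 -m handwheel '[{"delta_rot":[0,0,0],"xyz":[-30,0,0],"hand":1},{"delta_rot":[0,0,0],"xyz":[-50,0,0],"hand":1},{"delta_rot":[0,0,0],"xyz":[-55,0,0],"hand":1},{"delta_rot":[0,0,0],"xyz":[-55,0,0],"hand":1},{"delta_rot":[0,0,0],"xyz":[-55,0,0],"hand":1}]' | head -1
python3 - <<'E'
from h import *
rep();b=vision.capture('wrist')
def W(x,y,z): return np.append(O+RS@[x/1e3,y/1e3],z/1e3)
for q in [(29,-60,169),(29,-68,169),(96,-60,168),(96,-20,168),(33,-60,98),(-18,-60,113)]:print(q,project('wrist',W(*q)).round())
c=int(project('wrist',W(29,-62,169))[0]);g=b.mean(2);print(c,np.round(g[0:256:4,c-4:c+4].mean(1)).astype(int).tolist())
import cv2;cv2.imwrite('pics/w7.png',b[:,:,::-1])
E
```

```text
time_s: 12.05
time_s: 12.68
t 12.68 tip x,y,z [ -9.6 -41.6 247.1] F [ 0.2 -0.5 -0.3] open 0.01
rot to align [-0.    -0.001  0.001]
(29, -60, 169) [307. 152.]
(29, -68, 169) [318. 152.]
(96, -60, 168) [308.  50.]
(96, -20, 168) [248.  50.]
(33, -60, 98) [301. 137.]
(-18, -60, 113) [301. 197.]
309 [43, 42, 42, 42, 43, 43, 43, 44, 37, 32, 33, 34, 35, 35, 36, 37, 38, 38, 40, 40, 42, 42, 43, 43, 44, 44, 45, 45, 46, 54, 54, 54, 54, 54, 60, 59, 54, 156, 156, 142, 77, 52, 53, 52, 52, 51, 51, 50, 50, 55, 64, 49, 48, 47, 47, 47, 46, 46, 45, 45, 45, 45, 45, 44]
```

The pin is still down (row 154), and the tool passed over it. The fingertips evidently sit higher than the nominal 8 mm below the TCP. The closed tips' image row and width agree with about 20 mm higher. I'll go lower, to nominal 136, and check for contact at x≈25.

```bash
python3 -m handwheel '[{"delta_rot":[0,0,0],"xyz":[0,5,40],"hand":1},{"delta_rot":[0,0,0],"xyz":[0,10,80],"hand":1},{"delta_rot":[0,0,0],"xyz":[0,10,100],"hand":1},{"delta_rot":[0,0,0],"xyz":[0,10,107],"hand":1},{"delta_rot":[0,0,0],"xyz":[0,10,111],"hand":1}]' | head -1
python3 -m handwheel '[{"delta_rot":[0,0,0],"xyz":[6,0,0],"hand":1},{"delta_rot":[0,0,0],"xyz":[12,0,0],"hand":1},{"delta_rot":[0,0,0],"xyz":[18,0,0],"hand":1},{"delta_rot":[0,0,0],"xyz":[24,0,0],"hand":1},{"delta_rot":[0,0,0],"xyz":[30,0,0],"hand":1}]' | head -1
python3 - <<'E'
from h import *
rep();b=prof(304,312)
def W(x,y,z): return np.append(O+RS@[x/1e3,y/1e3],z/1e3)
for q in [(29,-65,169),(35,-65,175.5),(40,-65,179)]:print(q,project('wrist',W(*q)).round())
import cv2;cv2.imwrite('pics/w8.png',b[:,:,::-1])
E
```

```text
time_s: 13.35
time_s: 13.98
t 13.97 tip x,y,z [ 19.6 -51.5 136.1] F [-0.8  0.4  0.2] open 0.0
rot to align [0.    0.001 0.001]
rows200..255/3 [43, 45, 46, 46, 46, 44, 41, 42, 47, 51, 43, 43, 54, 53, 53, 53, 53, 52, 53, 53, 53, 52, 53, 53, 53, 54, 55, 56, 56, 56, 56, 57, 56, 65, 113, 133, 147, 158, 120]
(29, -65, 169) [311. 254.]
(35, -65, 175.5) [313. 246.]
(40, -65, 179) [314. 238.]
```

Contact: the pin is now ahead at about (36, 176), so the finger half-width is about 11 mm. I'll continue pushing, rising slightly with the pin.

```bash
python3 -m handwheel '[{"delta_rot":[0,0,0],"xyz":[5,0,0],"hand":1},{"delta_rot":[0,0,0],"xyz":[10,0,-2],"hand":1},{"delta_rot":[0,0,0],"xyz":[15,0,-5],"hand":1},{"delta_rot":[0,0,0],"xyz":[20,0,-8],"hand":1},{"delta_rot":[0,0,0],"xyz":[25,0,-10],"hand":1}]' | head -1
python3 -c "
from h import *
rep();prof(304,312)
def W(x,y,z): return np.append(O+RS@[x/1e3,y/1e3],z/1e3)
for q in [(29,-65,169),(61,-65,185)]:print(q,project('wrist',W(*q)).round())"
python3 -m handwheel '[{"delta_rot":[0,0,0],"xyz":[5,0,0],"hand":1},{"delta_rot":[0,0,0],"xyz":[10,0,0],"hand":1},{"delta_rot":[0,0,0],"xyz":[15,0,0],"hand":1},{"delta_rot":[0,0,0],"xyz":[20,0,0],"hand":1},{"delta_rot":[0,0,0],"xyz":[26,0,0],"hand":1}]' | head -1
python3 -c "
from h import *
rep();prof(304,312)
def W(x,y,z): return np.append(O+RS@[x/1e3,y/1e3],z/1e3)
for q in [(96,-65,168),(87,-65,177)]:print(q,project('wrist',W(*q)).round())"
```

```text
time_s: 14.65
t 14.65 tip x,y,z [ 45.2 -51.5 146.5] F [ 0.4 -0.3  0.1] open 0.01
rot to align [-0.    -0.001  0.001]
rows200..255/3 [45, 47, 48, 50, 47, 47, 48, 53, 56, 53, 55, 65, 68, 69, 70, 71, 71, 72, 72, 72, 72, 72, 72, 71, 70, 70, 69, 68, 67, 66, 63, 63, 64, 105, 144, 170, 188, 176, 131]
(29, -65, 169) [308. 293.]
(61, -65, 185) [312. 244.]
time_s: 15.32
t 15.32 tip x,y,z [ 71.  -51.4 146.1] F [-0.2 -0.4  0.4] open 0.01
rot to align [-0.     0.     0.001]
rows200..255/3 [55, 55, 57, 55, 50, 50, 51, 54, 59, 53, 54, 71, 72, 74, 75, 76, 77, 79, 80, 82, 83, 85, 85, 87, 88, 87, 88, 88, 88, 87, 87, 95, 157, 191, 207, 206, 174, 76, 72]
(96, -65, 168) [310. 213.]
(87, -65, 177) [311. 238.]
```

The pin is now at about (87, 177). I'll push 5 mm more.

```bash
python3 -m handwheel '[{"delta_rot":[0,0,0],"xyz":[2,0,0],"hand":1},{"delta_rot":[0,0,0],"xyz":[4,0,0],"hand":1},{"delta_rot":[0,0,0],"xyz":[4,0,0],"hand":1},{"delta_rot":[0,0,0],"xyz":[4,0,0],"hand":1},{"delta_rot":[0,0,0],"xyz":[4,0,0],"hand":1}]' | head -1
python3 -c "
from h import *
rep();prof(304,312)
def W(x,y,z): return np.append(O+RS@[x/1e3,y/1e3],z/1e3)
for q in [(96,-65,168),(91,-65,174)]:print(q,project('wrist',W(*q)).round())"
```

```text
time_s: 16.0
t 16.0 tip x,y,z [ 74.5 -51.4 146.2] F [-0.2 -0.2 -0.2] open 0.01
rot to align [0.    0.    0.001]
rows200..255/3 [60, 56, 57, 59, 56, 52, 53, 55, 67, 55, 56, 75, 76, 77, 77, 80, 81, 82, 84, 86, 87, 88, 90, 91, 91, 92, 92, 93, 147, 186, 210, 200, 170, 88, 87, 85, 84, 80, 75]
(96, -65, 168) [310. 217.]
(91, -65, 174) [311. 232.]
```

The pin dropped to its back stop (row 220, about 96/168), so the pawl stays back. I'll go up, over to the front of the top peg and down. I'll use a nominal 78, since the real tips sit about 20-30 mm higher.

```bash
python3 -m handwheel '[{"delta_rot":[0,0,0],"xyz":[-4,0,-25],"hand":1},{"delta_rot":[0,0,0],"xyz":[-8,0,-60],"hand":1},{"delta_rot":[0,0,0],"xyz":[-50,0,-75],"hand":1},{"delta_rot":[0,0,0],"xyz":[-90,2,-75],"hand":1},{"delta_rot":[0,0,0],"xyz":[-124,4,-75],"hand":1}]' | head -1
python3 -m handwheel '[{"delta_rot":[0,0,0],"xyz":[0,0,30],"hand":1},{"delta_rot":[0,0,0],"xyz":[0,0,70],"hand":1},{"delta_rot":[0,0,0],"xyz":[0,0,110],"hand":1},{"delta_rot":[0,0,0],"xyz":[0,0,135],"hand":1},{"delta_rot":[0,0,0],"xyz":[0,0,143],"hand":1}]' | head -1
python3 - <<'E'
from h import *
rep((-30,-55,78))
b=prof(304,312)
def W(x,y,z): return np.append(O+RS@[x/1e3,y/1e3],z/1e3)
for q in [(-18,-64,113),(33,-64,98),(96,-64,168)]:print(q,project('wrist',W(*q)).round())
rep()
E
```

```text
time_s: 16.68
time_s: 17.3
t 17.3 tip x,y,z [-50.2 -55.8  77. ] F [-0.9 -0.4 -0.6] open 0.0
rot to align [0.    0.003 0.001]
(-30, -55, 78) -> [20.2 -0.7 -1.1]
rows200..255/3 [51, 51, 51, 51, 52, 51, 52, 52, 53, 52, 53, 53, 45, 43, 42, 42, 53, 45, 41, 40, 51, 51, 50, 49, 49, 49, 49, 48, 49, 48, 48, 48, 48, 47, 46, 47, 48, 47, 45]
(-18, -64, 113) [300. 204.]
(33, -64, 98) [300.  77.]
(96, -64, 168) [ 324. -279.]
t 17.35 tip x,y,z [-50.  -55.7  76.9] F [ 0.3  0.2 -0.8] open 0.0
rot to align [0.    0.002 0.001]
```

```bash
python3 -m handwheel '[{"delta_rot":[0,0,0],"xyz":[5,0,0],"hand":1},{"delta_rot":[0,0,0],"xyz":[10,0,0],"hand":1},{"delta_rot":[0,0,0],"xyz":[15,0,0],"hand":1},{"delta_rot":[0,0,0],"xyz":[19,0,0],"hand":1},{"delta_rot":[0,0,0],"xyz":[23,0,0],"hand":1}]' | head -1
python3 - <<'E'
from h import *
rep()
b=prof(296,302)
def W(x,y,z): return np.append(O+RS@[x/1e3,y/1e3],z/1e3)
for q in [(-18,-60,113),(-12,-60,116),(-10,-60,116.5)]:print(q,project('wrist',W(*q)).round())
E
python3 -m handwheel '[{"delta_rot":[0,0,0],"xyz":[3,0,0],"hand":1},{"delta_rot":[0,0,0],"xyz":[6,0,0],"hand":1},{"delta_rot":[0,0,0],"xyz":[9,0,0],"hand":1},{"delta_rot":[0,0,0],"xyz":[12,0,0],"hand":1},{"delta_rot":[0,0,0],"xyz":[15,0,0],"hand":1}]' | head -1
python3 - <<'E'
from h import *
import cv2
rep()
b=prof(296,302)
def W(x,y,z): return np.append(O+RS@[x/1e3,y/1e3],z/1e3)
for q in [(-18,-60,113),(2,-60,118),(4,-60,118),(8,-60,117)]:print(q,project('wrist',W(*q)).round())
cv2.imwrite('pics/w9.png',cv2.convertScaleAbs(b[:,:,::-1],alpha=1.6,beta=15))
E
```

```text
time_s: 17.98
t 17.98 tip x,y,z [-27.5 -55.7  78.2] F [-4.1 -0.4  2.8] open -0.0
rot to align [0.    0.002 0.001]
rows200..255/3 [55, 54, 54, 54, 55, 74, 83, 82, 69, 54, 54, 54, 44, 42, 42, 48, 54, 46, 42, 43, 53, 55, 56, 55, 55, 55, 55, 55, 55, 54, 55, 55, 54, 54, 57, 75, 83, 87, 73]
(-18, -60, 113) [291. 255.]
(-12, -60, 116) [291. 245.]
(-10, -60, 116.5) [291. 241.]
time_s: 18.65
t 18.65 tip x,y,z [-10.9 -55.5  78.1] F [-0.6  0.3  1.3] open 0.0
rot to align [-0.    -0.     0.001]
rows200..255/3 [56, 55, 56, 56, 56, 56, 55, 56, 56, 56, 55, 56, 65, 64, 64, 52, 56, 51, 43, 43, 49, 57, 57, 58, 58, 58, 58, 59, 59, 59, 59, 59, 59, 59, 58, 78, 92, 97, 88]
(-18, -60, 113) [291. 288.]
(2, -60, 118) [291. 251.]
(4, -60, 118) [291. 246.]
(8, -60, 117) [291. 237.]
```

The peg is now at about x = 3.5 mm, pushed with about 4 N, and it tracks as expected. I'll push 7 mm more to reach about 10.5 mm (drum ≈ 0.6).

```bash
python3 -m handwheel '[{"delta_rot":[0,0,0],"xyz":[2,0,0],"hand":1},{"delta_rot":[0,0,0],"xyz":[4,0,0],"hand":1},{"delta_rot":[0,0,0],"xyz":[6,0,0],"hand":1},{"delta_rot":[0,0,0],"xyz":[7,0,0],"hand":1},{"delta_rot":[0,0,0],"xyz":[7,0,0],"hand":1}]' | head -1
python3 - <<'E'
from h import *
rep()
b=vision.capture('wrist')
g=b.mean(2)[:,296:302].mean(1);print(np.round(g[224:258:2]).astype(int).tolist())
def W(x,y,z): return np.append(O+RS@[x/1e3,y/1e3],z/1e3)
for q in [(6,-60,117.5),(8,-60,117),(10,-60,116.7),(12,-60,116)]:print(q,project('wrist',W(*q)).round())
E
```

```text
time_s: 19.32
t 19.32 tip x,y,z [ -4.4 -55.6  78. ] F [-1.8  0.7 -1.5] open 0.01
rot to align [0.    0.    0.001]
[61, 61, 61, 61, 61, 61, 63, 74, 83, 90, 95, 99, 100, 95, 84, 56, 44]
(6, -60, 117.5) [291. 255.]
(8, -60, 117) [291. 250.]
(10, -60, 116.7) [291. 245.]
(12, -60, 116) [291. 240.]
```

The peg is at about x = 10 (drum ≈ 0.58), inside the window. I'll back off, rise and look from above to confirm, then go behind the pin.

```bash
python3 -m handwheel '[{"delta_rot":[0,0,0],"xyz":[-6,0,0],"hand":1},{"delta_rot":[0,0,0],"xyz":[-14,0,-10],"hand":1},{"delta_rot":[0,0,0],"xyz":[-20,0,-60],"hand":1},{"delta_rot":[0,0,0],"xyz":[-22,0,-115],"hand":1},{"delta_rot":[0,0,0],"xyz":[-24,0,-150],"hand":1}]' | head -1
python3 -m handwheel '[{"delta_rot":[0,0,0],"xyz":[-3,0,-2],"hand":1},{"delta_rot":[0,0,0],"xyz":[-3,0,-2],"hand":1},{"delta_rot":[0,0,0],"xyz":[-3,0,-2],"hand":1},{"delta_rot":[0,0,0],"xyz":[-3,0,-2],"hand":1},{"delta_rot":[0,0,0],"xyz":[-3,0,-2],"hand":1}]' | head -1
python3 - <<'E'
from h import *
import cv2
rep((135,-57,230))
b=vision.capture('wrist')
def W(x,y,z): return np.append(O+RS@[x/1e3,y/1e3],z/1e3)
for q in [(10,-64,116.7),(96,-64,168),(-36.7,-64,90),(36.7,-64,70)]:print(q,project('wrist',W(*q)).round())
for d in(.4,.5,.6,.7):
    print(d,[project('wrist',W(38*np.sin(d-.31+k*np.pi/2),-64,80+38*np.cos(d-.31+k*np.pi/2))).round()[1] for k in(0,1,-1)])
c=int(project('wrist',W(10,-60,117))[0]);g=b.mean(2)[:,c-3:c+3].mean(1);print(c,np.round(g[20:250:3]).astype(int).tolist())
cv2.imwrite('pics/w10.png',cv2.convertScaleAbs(b[:,:,::-1],alpha=1.6,beta=15))
E
```

```text
time_s: 20.0
time_s: 20.62
t 20.62 tip x,y,z [-31.6 -55.7 229.4] F [0.3 0.1 0.2] open 0.0
rot to align [0.    0.002 0.001]
(135, -57, 230) -> [166.6   1.5  -0.9]
(10, -64, 116.7) [291. 142.]
(96, -64, 168) [295.   7.]
(-36.7, -64, 90) [290. 191.]
(36.7, -64, 70) [290. 106.]
0.4 [np.float64(151.0), np.float64(105.0), np.float64(191.0)]
0.5 [np.float64(146.0), np.float64(105.0), np.float64(191.0)]
0.6 [np.float64(141.0), np.float64(106.0), np.float64(191.0)]
0.7 [np.float64(136.0), np.float64(108.0), np.float64(191.0)]
285 [46, 47, 46, 47, 46, 47, 46, 46, 46, 37, 37, 38, 45, 47, 48, 47, 48, 48, 48, 49, 48, 49, 48, 49, 40, 40, 39, 47, 96, 132, 119, 46, 48, 48, 49, 48, 48, 48, 48, 62, 83, 82, 76, 48, 58, 118, 127, 48, 47, 47, 47, 46, 46, 46, 46, 46, 56, 114, 132, 57, 45, 45, 45, 44, 44, 44, 44, 44, 44, 44, 44, 43, 43, 43, 43, 41, 32]
```

View pics/w10.png

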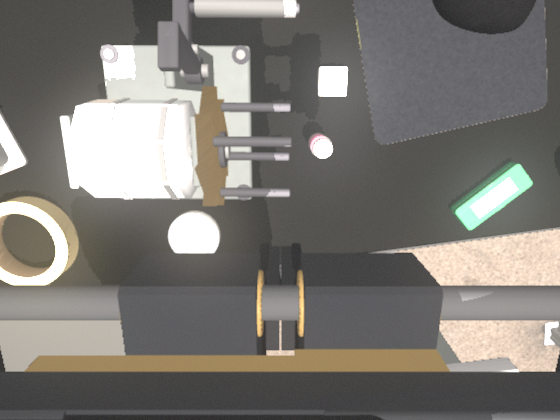

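The view confirms it: the pawl is back (pin at row 8), and the pegs at rows 107, 141.5, 156 and 193 match drum ≈ 0.6. The bystanders haven't moved. Now I'll go over and behind the pin.

```bash
python3 -m handwheel '[{"delta_rot":[0,0,0],"xyz":[40,1,-3],"hand":1},{"delta_rot":[0,0,0],"xyz":[85,1,-3],"hand":1},{"delta_rot":[0,0,0],"xyz":[125,1,-3],"hand":1},{"delta_rot":[0,0,0],"xyz":[155,1,-3],"hand":1},{"delta_rot":[0,0,0],"xyz":[168,1,-3],"hand":1}]' | head -1
python3 -m handwheel '[{"delta_rot":[0,0,0],"xyz":[0,0,15],"hand":1},{"delta_rot":[0,0,0],"xyz":[0,0,40],"hand":1},{"delta_rot":[0,0,0],"xyz":[0,0,68],"hand":1},{"delta_rot":[0,0,0],"xyz":[0,0,88],"hand":1},{"delta_rot":[0,0,0],"xyz":[0,0,96],"hand":1}]' | head -1
python3 -c "
from h import *
rep((115,-57,137),(88,-57,147))"
```

```text
time_s: 21.3
time_s: 21.92
t 21.93 tip x,y,z [133.7 -56.4 135. ] F [ 0.4 -0.2 -0.9] open 0.01
rot to align [0.001 0.005 0.002]
(115, -57, 137) -> [-18.7   0.6  -1.9]
(88, -57, 147) -> [-45.7   0.6 -11.7]
```

```bash
python3 -m handwheel '[{"delta_rot":[0,0,0],"xyz":[-6,0,-1],"hand":1},{"delta_rot":[0,0,0],"xyz":[-12,0,-1],"hand":1},{"delta_rot":[0,0,0],"xyz":[-17,0,-2],"hand":1},{"delta_rot":[0,0,0],"xyz":[-22,0,-4],"hand":1},{"delta_rot":[0,0,0],"xyz":[-27,0,-8],"hand":1}]' | head -1
python3 -m handwheel '[{"delta_rot":[0,0,0],"xyz":[-5,0,-3],"hand":1},{"delta_rot":[0,0,0],"xyz":[-10,0,-4],"hand":1},{"delta_rot":[0,0,0],"xyz":[-15,0,-4],"hand":1},{"delta_rot":[0,0,0],"xyz":[-19,0,-4],"hand":1},{"delta_rot":[0,0,0],"xyz":[-23,0,-4],"hand":1}]' | head -1
python3 -c "
from h import *
rep()"
python3 -m handwheel '[{"delta_rot":[0,0,0],"xyz":[-4,0,0],"hand":1},{"delta_rot":[0,0,0],"xyz":[-8,0,0],"hand":1},{"delta_rot":[0,0,0],"xyz":[-8,0,0],"hand":1},{"delta_rot":[0,0,0],"xyz":[-8,0,0],"hand":1},{"delta_rot":[0,0,0],"xyz":[-8,0,0],"hand":1}]' | head -1
python3 -m handwheel '[{"delta_rot":[0,0,0],"xyz":[0,0,-30],"hand":1},{"delta_rot":[0,0,0],"xyz":[0,0,-80],"hand":1},{"delta_rot":[0,0,0],"xyz":[-40,0,-85],"hand":1},{"delta_rot":[0,0,0],"xyz":[-80,0,-85],"hand":1},{"delta_rot":[0,0,0],"xyz":[-108,0,-85],"hand":1}]' | head -1
python3 -m handwheel '[{"delta_rot":[0,0,0],"xyz":[0,0,0],"hand":1},{"delta_rot":[0,0,0],"xyz":[0,0,0],"hand":1},{"delta_rot":[0,0,0],"xyz":[0,0,0],"hand":1},{"delta_rot":[0,0,0],"xyz":[0,0,0],"hand":1},{"delta_rot":[0,0,0],"xyz":[0,0,0],"hand":1}]' | head -1
python3 - <<'E'
from h import *
import cv2
rep()
b=vision.capture('wrist')
def W(x,y,z): return np.append(O+RS@[x/1e3,y/1e3],z/1e3)
for q in [(96,-64,168),(29,-64,169),(32,-64,172.5),(36,-64,176)]:print(q,project('wrist',W(*q)).round())
for d in(.5,.6,.7,.8):
    print(d,[project('wrist',W(38*np.sin(d-.31+k*np.pi/2),-64,80+38*np.cos(d-.31+k*np.pi/2))).round()[1] for k in(0,1,2,-1)])
c=int(project('wrist',W(10,-60,117))[0]);g=b.mean(2)[:,c-3:c+3].mean(1);print(c,np.round(g[20:250:2]).astype(int).tolist())
cv2.imwrite('pics/w11.png',cv2.convertScaleAbs(b[:,:,::-1],alpha=1.6,beta=15))
E
```

```text
time_s: 22.55
time_s: 23.18
t 23.18 tip x,y,z [ 86.4 -56.4 149. ] F [-0.6 -0.3 -0.4] open 0.0
rot to align [0.    0.    0.001]
time_s: 23.8
time_s: 24.42
time_s: 25.05
t 25.05 tip x,y,z [-28.9 -56.6 233.9] F [-0.5  1.1  0.8] open 0.0
rot to align [0.    0.    0.001]
(96, -64, 168) [293.  13.]
(29, -64, 169) [292. 125.]
(32, -64, 172.5) [292. 120.]
(36, -64, 176) [292. 114.]
0.5 [np.float64(148.0), np.float64(108.0), np.float64(153.0), np.float64(193.0)]
0.6 [np.float64(144.0), np.float64(109.0), np.float64(157.0), np.float64(193.0)]
0.7 [np.float64(139.0), np.float64(111.0), np.float64(161.0), np.float64(193.0)]
0.8 [np.float64(134.0), np.float64(112.0), np.float64(165.0), np.float64(192.0)]
284 [116, 97, 61, 46, 45, 46, 46, 47, 46, 47, 47, 47, 46, 40, 38, 38, 38, 38, 48, 48, 48, 48, 49, 49, 49, 50, 50, 50, 50, 50, 50, 50, 49, 50, 50, 45, 41, 41, 42, 41, 47, 51, 44, 64, 113, 126, 80, 63, 50, 50, 50, 50, 50, 50, 50, 50, 50, 51, 50, 49, 63, 81, 111, 115, 91, 50, 50, 54, 100, 128, 134, 91, 49, 49, 49, 49, 48, 48, 49, 48, 48, 48, 48, 47, 47, 58, 101, 133, 135, 94, 46, 46, 46, 46, 46, 46, 46, 46, 45, 45, 44, 45, 45, 45, 45, 44, 44, 44, 44, 45, 44, 44, 45, 36, 33]
```

The pin is still back (bright at rows 13-22). I raised the tool too early and the tips slid over it. I'll redo it lower, at nominal 126 at contact, and stay at least 33 mm below the pin height throughout.

```bash
python3 -m handwheel '[{"delta_rot":[0,0,0],"xyz":[40,1,0],"hand":1},{"delta_rot":[0,0,0],"xyz":[85,2,0],"hand":1},{"delta_rot":[0,0,0],"xyz":[125,3,0],"hand":1},{"delta_rot":[0,0,0],"xyz":[155,3,0],"hand":1},{"delta_rot":[0,0,0],"xyz":[164,3,0],"hand":1}]' | head -1
python3 -m handwheel '[{"delta_rot":[0,0,0],"xyz":[0,0,20],"hand":1},{"delta_rot":[0,0,0],"xyz":[0,0,50],"hand":1},{"delta_rot":[0,0,0],"xyz":[0,0,80],"hand":1},{"delta_rot":[0,0,0],"xyz":[0,0,102],"hand":1},{"delta_rot":[0,0,0],"xyz":[0,0,108],"hand":1}]' | head -1
python3 -m handwheel '[{"delta_rot":[0,0,0],"xyz":[-5,0,0],"hand":1},{"delta_rot":[0,0,0],"xyz":[-10,0,0],"hand":1},{"delta_rot":[0,0,0],"xyz":[-15,0,0],"hand":1},{"delta_rot":[0,0,0],"xyz":[-20,0,0],"hand":1},{"delta_rot":[0,0,0],"xyz":[-24,0,-3],"hand":1}]' | head -1
python3 -c "
from h import *
rep((105,-60,140),(98,-60,146),(90,-60,148),(75,-60,150))"
```

```text
time_s: 25.72
time_s: 26.35
time_s: 26.98
t 26.98 tip x,y,z [110.3 -59.4 129.4] F [ 1.4 -0.2  0.1] open 0.01
rot to align [ 0.    -0.     0.001]
(105, -60, 140) -> [ -5.3   0.6 -10.6]
(98, -60, 146) -> [-12.3   0.6 -16.6]
(90, -60, 148) -> [-20.3   0.6 -18.6]
(75, -60, 150) -> [-35.3   0.5 -20.6]
```

```bash
python3 -m handwheel '[{"delta_rot":[0,0,0],"xyz":[-4,0,-7],"hand":1},{"delta_rot":[0,0,0],"xyz":[-8,0,-11],"hand":1},{"delta_rot":[0,0,0],"xyz":[-12,0,-14],"hand":1},{"delta_rot":[0,0,0],"xyz":[-16,0,-16],"hand":1},{"delta_rot":[0,0,0],"xyz":[-20,0,-17],"hand":1}]' | head -1
python3 -m handwheel '[{"delta_rot":[0,0,0],"xyz":[-4,0,0],"hand":1},{"delta_rot":[0,0,0],"xyz":[-8,0,-1],"hand":1},{"delta_rot":[0,0,0],"xyz":[-12,0,-2],"hand":1},{"delta_rot":[0,0,0],"xyz":[-16,0,-2],"hand":1},{"delta_rot":[0,0,0],"xyz":[-20,0,-2],"hand":1}]' | head -1
python3 -c "
from h import *
rep()"
python3 -m handwheel '[{"delta_rot":[0,0,0],"xyz":[0,0,-30],"hand":1},{"delta_rot":[0,0,0],"xyz":[0,0,-80],"hand":1},{"delta_rot":[0,0,0],"xyz":[-40,0,-85],"hand":1},{"delta_rot":[0,0,0],"xyz":[-80,0,-85],"hand":1},{"delta_rot":[0,0,0],"xyz":[-100,0,-85],"hand":1}]' | head -1
python3 -m handwheel '[{"delta_rot":[0,0,0],"xyz":[0,0,0],"hand":1},{"delta_rot":[0,0,0],"xyz":[0,0,0],"hand":1},{"delta_rot":[0,0,0],"xyz":[0,0,0],"hand":1},{"delta_rot":[0,0,0],"xyz":[0,0,0],"hand":1},{"delta_rot":[0,0,0],"xyz":[0,0,0],"hand":1}]' | head -1
cat > chk.py <<'E'
from h import *
import cv2,sys
rep()
b=vision.capture('wrist')
def W(x,y,z): return np.append(O+RS@[x/1e3,y/1e3],z/1e3)
for q in [(96,-64,168),(29,-64,169),(32,-64,172.5),(36,-64,176)]:print(q,project('wrist',W(*q)).round())
for d in(.5,.6,.7,.8):
    print(d,[project('wrist',W(38*np.sin(d-.31+k*np.pi/2),-64,80+38*np.cos(d-.31+k*np.pi/2))).round()[1] for k in(0,1,2,-1)])
c=int(project('wrist',W(10,-60,117))[0]);g=b.mean(2)[:,c-3:c+3].mean(1);print(c,np.round(g[0:250:2]).astype(int).tolist())
cv2.imwrite(sys.argv[1],cv2.convertScaleAbs(b[:,:,::-1],alpha=1.6,beta=15))
E
python3 chk.py pics/w12.png
```

```text
time_s: 27.6
time_s: 28.22
t 28.23 tip x,y,z [ 70.4 -59.5 148.1] F [ 0.   0.3 -0.1] open 0.0
rot to align [0.    0.    0.001]
time_s: 28.85
time_s: 29.48
t 29.48 tip x,y,z [-29.  -59.6 233. ] F [-0.2  1.   0.5] open 0.01
rot to align [0.    0.    0.001]
(96, -64, 168) [288.  12.]
(29, -64, 169) [287. 125.]
(32, -64, 172.5) [287. 120.]
(36, -64, 176) [287. 114.]
0.5 [np.float64(148.0), np.float64(108.0), np.float64(153.0), np.float64(193.0)]
0.6 [np.float64(144.0), np.float64(109.0), np.float64(157.0), np.float64(193.0)]
0.7 [np.float64(139.0), np.float64(111.0), np.float64(161.0), np.float64(193.0)]
0.8 [np.float64(134.0), np.float64(112.0), np.float64(165.0), np.float64(192.0)]
280 [40, 42, 41, 42, 42, 42, 42, 42, 42, 42, 42, 43, 43, 43, 43, 43, 44, 44, 44, 44, 44, 44, 45, 41, 34, 35, 35, 35, 45, 46, 46, 47, 48, 47, 47, 48, 48, 48, 48, 48, 49, 49, 48, 49, 49, 45, 40, 40, 41, 41, 46, 50, 44, 66, 114, 135, 101, 62, 50, 64, 115, 134, 147, 157, 146, 131, 111, 62, 51, 48, 62, 80, 99, 94, 76, 50, 49, 53, 99, 131, 134, 93, 49, 49, 48, 49, 48, 48, 48, 48, 48, 47, 47, 46, 47, 55, 97, 131, 135, 102, 46, 46, 46, 45, 46, 45, 45, 46, 45, 45, 45, 45, 45, 44, 45, 45, 44, 45, 45, 45, 44, 44, 45, 37, 35]
```

The pin is back at row 126, against 125 modelled for fully down. The pegs match drum ≈ 0.6, and the tool is clear above. I'm handing in.

```bash
python3 -c "
from rig import workorder
print(workorder.hand_in())"
```

```text
the job is handed in; nothing more can be done
None
```

The job is handed in at about 29.5 s. I tipped the pawl back, turned the drum back one notch (about 0.6 rad by the wrist camera), and tipped the pawl over again so that it sits fully down. My first tries at the pin in each direction passed over it and were repeated lower; I saw no bystander moved in the last picture viewed, taken before the final pawl tip.

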